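# Raise the screwdriver torque by four clicks and store it

## Robot

A 6-joint arm with a two-finger parallel gripper is mounted at the origin on the work surface. World frame = base frame: x ahead of the robot, y to its left, z up, the work surface at z = 0. Lengths are in mm, angles in degrees, forces in N, time in s.
With the tool pointing down it reaches from about 250 to 725 mm from the base axis. Payload 9.7 kg.
Tool frame: the origin (TCP) lies at the very end of the fingers, on their centre line; the grasp point (between the pads) lies 19 mm behind it (hold_point_z is the distance from the TCP to the grasp point, in mm); z points along the fingers, y is the direction in which the jaws open and shut (so a half turn about z gives the same grasp; the last joint's range is limited). The gripper opens to 85 mm and grips with 20 to 120 N. Pads are 22 mm wide; open, the fingers measure 114 mm over their backs; the gripper's body (76 mm by 85 mm) begins 54 mm behind the grasp point. The pads swing forward as they close: fully open they stand 13 mm farther back than shut.
Start: joints at [70.531, 4.979, 10.078, 95.1, 0, 90], TCP at [183.311, 518.55, 198.284] pointing down, gripper open.
Joint ranges: [-179.16, 179.16], [-48.56, 103.87], [-65.8, 70.77], [-126.05, 130.52], [-82.76, 87.17], [-180, 180]. Speed limits (degrees/s): [127.2, 127.2, 147.25, 180, 180, 180].

## Interface

Orientations are given as a 3x3 rotation matrix whose columns are the frame's x, y, z axes.
In Python, from rig import * gives the robot as it stands.
- The arm moves only by the tool step_arm, never from a script. Its arguments are lists of equal length, an entry for each row: "delta_pos": the shift along the tool's x, y, z in m, a list of three; "rot": the turn, a rotation vector about the tool's x, y, z in degrees, a list of three; "claw": the gripper command: -1 is shut, 1 is fully open, values between are in proportion. A call has exactly 5 rows; each row is the pose to reach, as a shift and turn from the pose commanded when the call began, along the tool's axes at that moment; what a row does not reach only later rows make up. A row lasts 1/8 s, in which the tool goes at most 62.5 mm and 10.7 degrees, less where a joint would pass 70% of its speed; a pose out of reach is approached as far as the arm can. A call with a gripper value outside its range is refused whole. The fingers move at their own pace and stop on an object; "newtons" is the grip in N (left out, the last holds). Time passes only in rows, so rows that repeat a pose let the fingers close, or fill a call up. It gives the time, the measured TCP pose, the force and the opening at its end, in the units of the state.
- observe(): the state, without advancing time (a new reading comes with each control period).
- read_camera(name): name is "scene" or "top" or "wrist"; returns a dict with "color" (384x512x3 uint8, blue, green, red), "depth" (384x512 float32, mm along the optical axis (not along the pixel's ray), 0 where there is no reading), "fov_y" (degrees; the focal length in pixels is half the picture's height over the tangent of half this angle, whatever the lens; pixels are square), "cx", "cy" (the principal point, pixels), "xyz" and "orientation" of the camera in the world. Camera axes: x right, y up, looking along -z (the intrinsics and any distortion apply to the point x, -y, -z); pixel columns grow to the right and rows downward; lengths in mm; the calibration is good to about 2 mm. The wrist camera is an equidistant fisheye: a pixel r from the principal point sees the ray r / f radians off the axis. A picture is of the moment at which its call begins.
- job_done(): hands the job in, once; it reports no verdict.
Trained networks look in the newest picture that a camera, given by its name, has taken for a name from the list of things; names that differ only in an ending like _2 or _b are one class to them, and where a whole thing is asked for, a point or a joint stands for the part that bears it (a point fixed in the world has none). Each returns a list of dicts, best first, with "p" (0 to 1); they miss things now and then, are a little off and sometimes report something else, mostly with a low value. They report only what shows in the picture. A call takes as long as a camera call.
- boxes_of(camera, name): "position" ([row, column] as shares, 0 to 1, of the picture: columns of its width, rows of its height, amid what is visible of it).
- silhouettes(camera, name): "region" (384x512 bool, what is visible of it) and "position" ([row, column] as shares, 0 to 1, of the picture: columns of its width, rows of its height, amid what is visible of it).
- place_of(camera, name): "position" ([row, column] as shares, 0 to 1, of the picture: columns of its width, rows of its height: a listed point, or the origin of a listed thing).
The state is a dict: "clock": time; "joint_positions": joint angles; "joint_vel": joint speeds; "tau": joint torques, N m; "tool_pos": TCP position; "eef_rot": TCP orientation; "ft_force": force on the tool from outside, world axes, zero at the start; "wrist_torque": the same for the moment, N m; "grip_width": opening from 0.0 (shut) to 1.0 (fully open).
Only numpy, scipy, OpenCV 4.12 (cv2) and the standard library are available. Lean on these libraries where they do the work, as an engineer would, in place of code of your own. Each camera call takes 0.05 s, during which the arm holds its last target.

## Task

The next board needs more screw torque: with a fingertip against the peg of the large click-stop dial on the grey console, push the dial round clockwise (seen from above) exactly four clicks from where it stands, and leave it there. Then press the round store button on the same console all the way down with a fingertip and take the hand away. Only touch, never pinch the peg or push hard, and leave the small speed knob and all the loose things where they are.

Things in the scene. Friction and masses are not known exactly. Their poses are not given: they have to be found in the camera images.
- console: grey torque controller, fixed to the bench, 180 mm (its x) by 270 mm (its y), flat top 60 mm above the bench; origin at the centre of its underside, x away from its front, y to its left. On its top (console frame, mm): dial axis at (0, 55), store button at (-40, -85), small speed knob at (52, -90)
- dial_centre (a point): point on the vertical axis of the large black dial, at the level of its top face (72 mm above the bench). The dial is a disc 80 mm across and 12 mm thick with an upright round aluminium peg near its rim; white tick marks round it on the console, 24 degrees apart, show where the peg stands at each of the ten click positions
- peg_top (a point): centre of the top of the dial's peg: 10 mm across, standing 24 mm above the dial's top face, its axis 32 mm from the dial's axis. It turns with the dial
- torque_dial (a joint): angle of the dial in rad, growing clockwise seen from above. Ten click positions 24 degrees (0.4189 rad) apart: 0, 0.419, ... 3.770, with stops just beyond the first and last. A spring plunger draws the dial into the nearest position: pushing the peg takes about 3 N at the start of each click, falling to nothing half-way, and then the dial snaps forward by itself into the next position. It starts at rest in one of the first four positions, and stays where it is left
- store_button (a joint): travel of the store button in m: 0 up, 0.006 fully down; springs back up
- store_button_top (a point): centre of the top face of the store button, a plain round grey push button 26 mm across in a black housing; it goes straight down 6 mm, taking about 5 N at the bottom
- speed_knob_end (a point): bystander: one end of the grip bar of the small speed knob (28 mm across, 38 mm tall, on a 52 mm base), which is to be left alone; the point is 13 mm from the knob's axis, 30 mm above its underside
- bit_socket: bystander: loose steel bit socket, 18 mm across, 42 mm tall, standing on the console top; origin at the centre of its underside
- standoff: bystander: loose white plastic spacer, 20 mm across, 28 mm tall, standing on the console top; origin at the centre of its underside
- manual_driver: bystander: loose hand screwdriver 170 mm long lying in front of the console (robot side); origin under its middle
- screw_jar: bystander: loose pale jar with a grey lid, 56 mm across, 60 mm tall, standing on the bench beside the console; origin at the centre of its underside
- screw_tray: bystander: loose aluminium tray 100 x 130 x 30 mm on the bench; origin at the centre of its underside
- tape_roll: bystander: loose pale tape roll 90 mm across, 20 mm tall; origin at the centre of its underside
- power_driver: bystander: loose electric screwdriver about 235 mm long, 43 mm tall, lying on the bench; origin on the bench under its body

How it is judged (in metres and radians):
On the way, in this order (a step that is already met when the one before it is completed fails the run):
1. the dial stands four clicks further clockwise than at the start (distance of peg_top from where it was at the start of the episode between 0.0446 and 0.0506 m and value of joint torque_dial above 1.508 rad), for 0.2 s.
2. then the store button is pressed all the way down (value of joint store_button above 0.0042 m), for 0.05 s.
At the end, for the whole second after the job is handed in: The dial rests four clicks (96 degrees, within about 8) clockwise of where it stood, the store button has been pressed at least 4.2 of its 6 mm after that and is up again (all of step 1 and velocity of joint torque_dial between -0.05 and 0.05 rad/s and value of joint store_button below 0.0015 m); the robot touches nothing.
It fails at once if the dial's peg is taken between the fingers (distance between the grasp point and peg_top below 0.0105 m).
It fails at once if the dial is pushed harder than 25 N, or the button harder than 40 N (contact force between anything else and torque_dial above 25 N or contact force between anything else and store_button above 40 N).
It fails at once if the speed knob is turned (its bar end moves over 4 mm) (distance of speed_knob_end from where it was at the start of the episode above 0.004 m).
It fails at once if a loose thing on the console is moved over 20 mm or knocked over (distance of any of bit_socket, standoff from where it was at the start of the episode above 0.02 m or angle between any of bit_socket, standoff's own z axis and vertical above 0.5 rad).
It fails at once if another loose thing is moved over 30 mm or lifted (distance of any of manual_driver, screw_jar, screw_tray, tape_roll, power_driver from where it was at the start of the episode above 0.03 m).
It also fails if it takes over 61 s, if anything falls off the work surface, if the arm or the gripper's body presses on something with over 40 N, if the wrist force passes 120 N, or if a joint passes its speed limit or range.

## Working session

There is one attempt and no reset: what is moved stays moved. The work goes in short steps, Python scripts to look and compute and a tool call to move; the robot and the scene stay as the last step left them, time stands still between calls to the robot, and variables do not carry over. Pictures are saved under pics/ and viewed, and the job is handed in when it is done.

Besides the shell and the picture viewer there is one more tool, called after "Call:" by a JSON object that holds its "name" and its "arguments", one argument or row to a line. step_arm: Moves the arm, as the interface text tells. Its arguments: {"type":"object","properties":{"delta_pos":{"type":"array"},"rot":{"type":"array"},"claw":{"type":"array"},"newtons":{"type":"number"}},"required":["delta_pos","rot","claw"]}

```bash
ls; mkdir -p pics
python3 - <<'E'
from rig import *
import cv2,pickle
s=observe();print(s)
d={}
for n in("scene","top","wrist"):
    c=read_camera(n);d[n]=c
    cv2.imwrite(f"pics/{n}0.png",c["color"]);print(n,c["fov_y"],c["cx"],c["cy"],c["xyz"],c["orientation"])
    for t in("dial_centre","peg_top","store_button_top","speed_knob_end","console","bit_socket","standoff"):
        print(t,[(round(x["p"],2),[round(float(v),4) for v in x["position"]]) for x in place_of(n,t)[:2]])
pickle.dump(d,open("d0.pkl","wb"));print(observe()["clock"])
E
```

```text
pics
{'clock': 0.0, 'joint_positions': array([ 7.05297147e+01,  5.01216559e+00,  1.00353739e+01,  9.50980807e+01,
       -5.06343289e-04,  9.00010626e+01]), 'joint_vel': array([ 0.00166335,  0.05029932,  0.02012006,  0.06040274, -0.05398546,
        0.1177868 ]), 'tau': array([-2.09537211e-03, -5.20403731e+01,  4.64792204e+01,  1.69716740e-02,
       -1.19624356e-04,  2.12589651e-05]), 'tool_pos': array([183.24266562, 518.30701687, 197.58109718]), 'eef_rot': array([[-9.42808305e-01,  3.33335143e-01, -4.27237255e-04],
       [ 3.33335417e-01,  9.42807496e-01, -1.23498551e-03],
       [-8.86158441e-06, -1.30676790e-03, -9.99999146e-01]]), 'ft_force': array([0.31409924, 0.64728442, 0.98849631]), 'wrist_torque': array([-0.01604324, -0.03440957, -0.01626796]), 'grip_width': 0.9988322545734671}
scene 49.99996509378702 253.05864217644069 196.00070062498148 [1234.21638197 -556.43441965  851.77084345] [[ 0.61339631 -0.51085101  0.60230907]
 [ 0.78950171  0.41669713 -0.45061132]
 [-0.02078521  0.75192736  0.65891822]]
dial_centre [(0.65, [0.4987, 0.5305]), (0.48, [0.5086, 0.4678])]
peg_top [(0
[... 405 characters left out ...]
928 -0.00716387]
 [-0.00556309  0.07188756  0.99739723]]
dial_centre [(0.76, [0.4674, 0.4846])]
peg_top [(0.6, [0.4635, 0.4699])]
store_button_top [(0.65, [0.4698, 0.4854]), (0.52, [0.5096, 0.5816])]
speed_knob_end []
console [(0.81, [0.4828, 0.524]), (0.38, [0.5458, 0.5418])]
bit_socket [(0.59, [0.4154, 0.5426])]
standoff [(0.54, [0.5362, 0.5387])]
wrist 65.70646984690485 257.95395178314425 192.6121185163327 [117.09099451 541.89405141 374.05923858] [[ 0.33352449 -0.90514201 -0.26358939]
 [ 0.94274086  0.31991351  0.0943134 ]
 [-0.00104121 -0.27995231  0.96001334]]
dial_centre []
peg_top []
store_button_top []
speed_knob_end []
console []
bit_socket []
standoff [(0.43, [0.6854, 0.4486])]
1.2
```

Run:
```python
import pickle,cv2,numpy as np
d=pickle.load(open("d0.pkl","rb"))
t=d["top"]["color"][125:255,185:345];s=d["scene"]["color"][150:270,185:345]
cv2.imwrite("pics/t1.png",cv2.resize(t,None,fx=5,fy=4.6,interpolation=cv2.INTER_CUBIC)) if 0 else cv2.imwrite("pics/t1.png",cv2.resize(t,(720,585),interpolation=cv2.INTER_CUBIC))
cv2.imwrite("pics/s1.png",cv2.resize(s,(800,600),interpolation=cv2.INTER_CUBIC))
```

```text
(no output)
```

View pics/scene0.png

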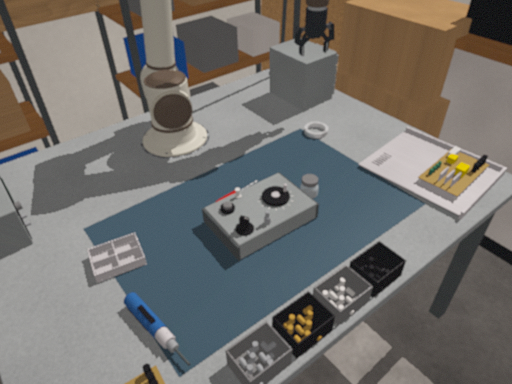

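View pics/top0.png

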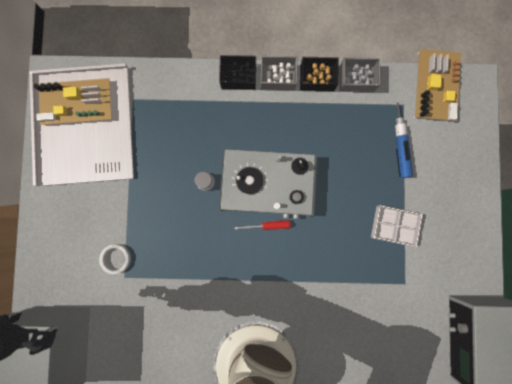

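```bash
sleep 1
```

```text
(no output)
```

View pics/t1.png

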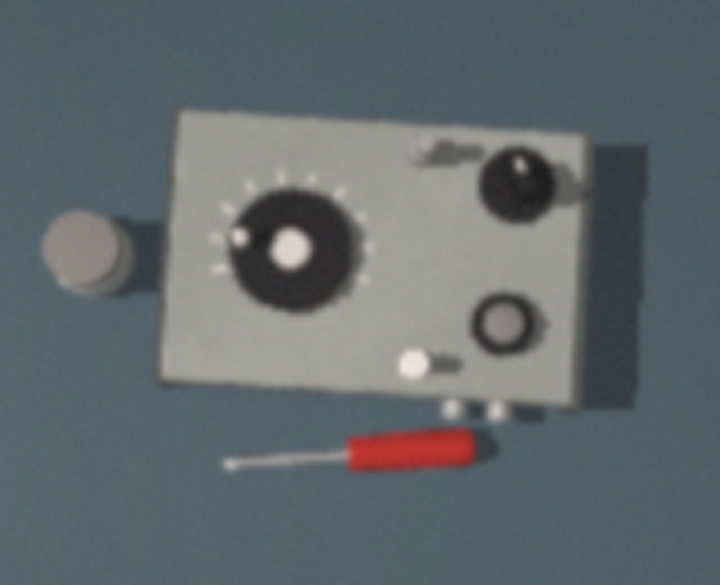

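View pics/s1.png

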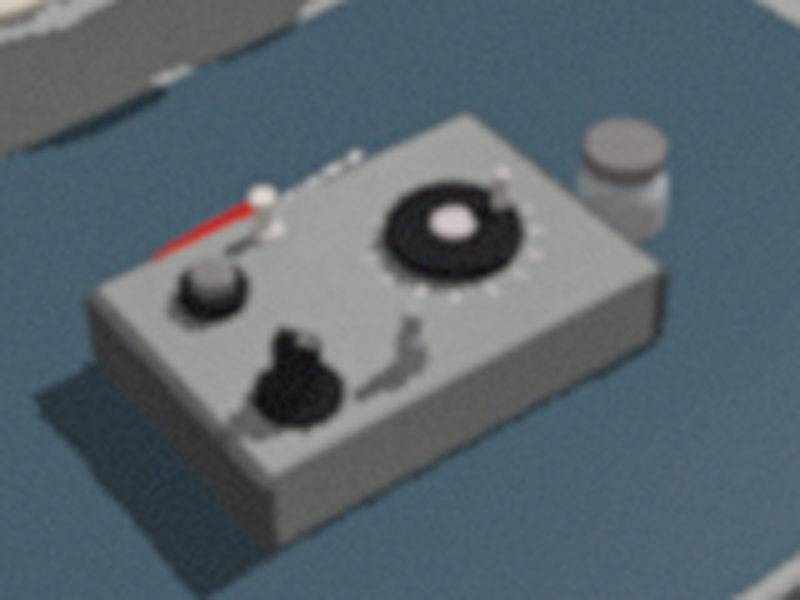

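```bash
cat > h.py <<'E'
import numpy as np,cv2,pickle
def ray(c,u,v,fish=False):
    f=192/np.tan(np.radians(c["fov_y"]/2)); a=np.array([(u-c["cx"])/f,(v-c["cy"])/f])
    if fish:
        r=np.hypot(*a); k=np.sin(r)/r if r>1e-9 else 1; d=np.array([a[0]*k,-a[1]*k,-np.cos(r)])
    else: d=np.array([a[0],-a[1],-1.])
    return np.array(c["orientation"])@d
def atz(c,u,v,z,fish=False):
    d=ray(c,u,v,fish); o=np.array(c["xyz"]); return o+d*(z-o[2])/d[2]
def proj(c,P,fish=False):
    f=192/np.tan(np.radians(c["fov_y"]/2)); p=np.array(c["orientation"]).T@(np.asarray(P,float)-c["xyz"])
    x,y,z=p[0],-p[1],-p[2]
    if fish:
        r=np.hypot(x,y);t=np.arctan2(r,z);return np.array([c["cx"]+f*t*x/r,c["cy"]+f*t*y/r])
    return np.array([c["cx"]+f*x/z,c["cy"]+f*y/z])
E
python3 - <<'E'
from h import *
d=pickle.load(open("d0.pkl","rb"))
T=d["top"];S=d["scene"]
tc=lambda a,b:(185+(a+.5)/4.5-.5,125+(b+.5)/4.5-.5)
sc=lambda a,b:(185+(a+.5)/5-.5,150+(b+.5)/5-.5)
P={"c_fl(+x+y)":(180,110,60),"c(+x-y)":(590,135,60),"c(-x-y)":(576,405,60),"c(-x+y)":(160,380,60),
"dial":(294,249,72),"dialcap":(291,248,76),"peg":(241,237,96),"button":(504,323,72),"knob":(518,184,75),"standoff":(414,363,88),"socket":(425,152,102)}
for k,(a,b,z) in P.items(): print("T",k,atz(T,*tc(a,b),z).round(1))
P={"c(+x+y)":(660,268,60),"c(+x-y)":(272,484,60),"c(-x-y)":(93,296,60),"c(-x+y)":(466,114,60),"dial":(453,232,72),"peg":(501,174,96),"button":(211,270,72),"standoff":(264,193,88),"socket":(411,322,102)}
for k,(a,b,z) in P.items(): print("S",k,atz(S,*sc(a,b),z).round(1))
# depth
for n,c,(u,v) in(("peg",T,tc(241,237)),("btn",T,tc(504,323)),("sock",T,tc(425,152)),("stand",T,tc(414,363)),("top",T,tc(450,250))):
    u0,v0=int(round(u)),int(round(v)); D=c["depth"][v0-1:v0+2,u0-1:u0+2]
    print(n,[ (np.array(c["xyz"])+ray(c,u,v)*x)[2].round(0) for x in D.ravel()])
E
```

```text
T c_fl(+x+y) [643.8 106.6  60. ]
T c(+x-y) [ 633.  -163.6   60. ]
T c(-x-y) [ 455.5 -156.4   60. ]
T c(-x+y) [465.6 114.5  60. ]
T dial [552.   28.9  72. ]
T dialcap [552.2  30.8  76. ]
T peg [556.2  62.   96. ]
T button [ 507.  -107.6   72. ]
T knob [ 597.1 -115.    75. ]
T standoff [479.3 -49.2  88. ]
T socket [612. -53. 102.]
S c(+x+y) [649.5 106.2  60. ]
S c(+x-y) [ 642.5 -163.2   60. ]
S c(-x-y) [ 464.7 -158.    60. ]
S c(-x+y) [471.1 113.3  60. ]
S dial [561.6  26.1  72. ]
S peg [561.1  62.1  96. ]
S button [ 500.3 -100.5   72. ]
S standoff [480.6 -48.2  88. ]
S socket [628.4 -59.7 102. ]
peg [np.float64(96.0), np.float64(97.0), np.float64(90.0), np.float64(94.0), np.float64(96.0), np.float64(96.0), np.float64(95.0), np.float64(95.0), np.float64(95.0)]
btn [np.float64(84.0), np.float64(83.0), np.float64(78.0), np.float64(85.0), np.float64(81.0), np.float64(79.0), np.float64(80.0), np.float64(81.0), np.float64(82.0)]
sock [np.float64(98.0), np.float64(98.0), np.float64(102.0), np.float64(101.0), np.float64(100.0), np.float64(100.0), np.float64(85.0), np.float64(90.0), np.float64(86.0)]
stand [np.float64(90.0), np.float64(88.0), np.float64(88.0), np.float64(86.0), np.float64(87.0), np.float64(85.0), np.float64(88.0), np.float64(88.0), np.float64(88.0)]
top [np.float64(59.0), np.float64(60.0), np.float64(57.0), np.float64(56.0), np.float64(59.0), np.float64(60.0), np.float64(59.0), np.float64(59.0), np.float64(59.0)]
```

Call:
{"name": "step_arm", "arguments": {
  "delta_pos": [
    [-0.04, -0.028, 0],
    [-0.08, -0.056, 0],
    [-0.12, -0.084, 0],
    [-0.16, -0.112, 0],
    [-0.2, -0.14, 0.01]
  ],
  "rot": [
    [0, 0, 0],
    [0, 0, 0],
    [0, 0, 0],
    [0, 0, 0],
    [0, 0, 0]
  ],
  "claw": [-1, -1, -1, -1, -1],
  "newtons": 30
}}

```text
clock: 1.82
tool_pos: [326.2, 318.8, 188.9]
eef_rot: [[-0.943, 0.333, 0.001], [0.333, 0.943, 0.001], [-0.001, 0.002, -1.0]]
ft_force: [-0.4, 0.5, -1.1]
grip_width: 0.002
```

Call:
{"name": "step_arm", "arguments": {
  "delta_pos": [
    [-0.05, -0.035, 0],
    [-0.1, -0.07, 0],
    [-0.15, -0.105, 0.01],
    [-0.2, -0.14, 0.02],
    [-0.25, -0.175, 0.03]
  ],
  "rot": [
    [0, 0, 0],
    [0, 0, 0],
    [0, 0, 0],
    [0, 0, 0],
    [0, 0, 0]
  ],
  "claw": [-1, -1, -1, -1, -1]
}}

```text
clock: 2.45
tool_pos: [503.6, 69.7, 158.2]
eef_rot: [[-0.943, 0.333, 0.001], [0.333, 0.943, 0.0], [-0.001, 0.0, -1.0]]
ft_force: [0.3, 0.8, 0.4]
grip_width: -0.002
```

Run:
```python
from rig import *
import cv2,pickle
d={}
for n in("top","wrist","scene"):
    c=read_camera(n);d[n]=c
s=observe();print(s["tool_pos"],s["clock"]);d["s"]=s
c=d["wrist"];print(c["xyz"],c["orientation"],c["cx"],c["cy"],c["fov_y"])
for t in("dial_centre","peg_top","store_button_top"):
    print(t,[(round(x["p"],2),[round(float(v),4) for v in x["position"]]) for x in place_of("wrist",t)[:2]])
cv2.imwrite("pics/w1.png",cv2.resize(c["color"],(800,600)))
pickle.dump(d,open("d1.pkl","wb"))
```

```text
[503.16926797  69.25530174 157.2356657 ] 2.6
[439.96811905  88.67185149 331.75607692] [[ 0.33684654 -0.90400698 -0.26325991]
 [ 0.94155352  0.32240783  0.09762255]
 [-0.00337441 -0.28075712  0.95977292]] 257.95395178314425 192.6121185163327 65.70646984690485
dial_centre [(0.77, [0.6245, 0.4779])]
peg_top [(0.89, [0.6411, 0.5336])]
store_button_top [(0.85, [0.6331, 0.1951])]
```

```bash
sleep 0
```

```text
(no output)
```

View pics/w1.png

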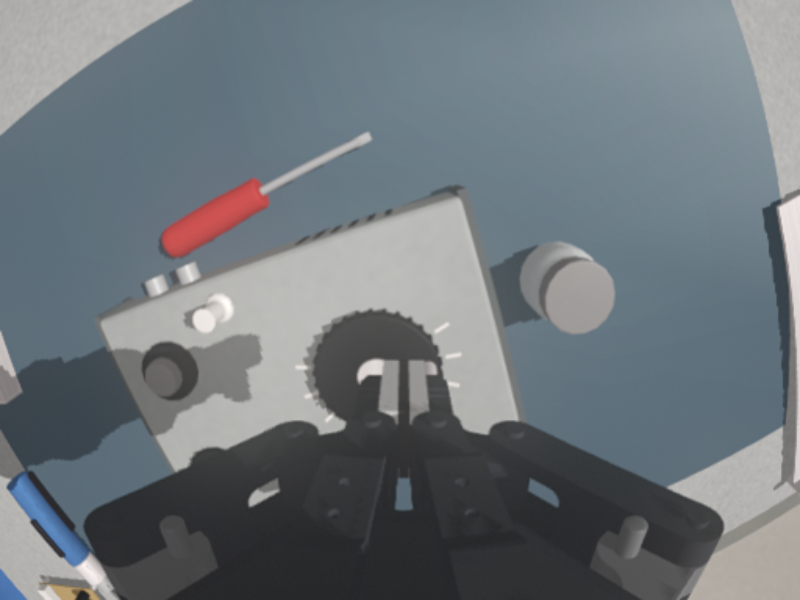

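Run:
```python
from h import *
d=pickle.load(open("d1.pkl","rb"));W=d["wrist"];T=d["top"]
k=.64
for n,a,b,z in(("corner-x+y",462,190,60),("corner-x-y",98,318,60),("tick0",443,328,60),("tick1",453,355,60),("tick2",453,384,60),("tickR9",302,367,60),("t8",308,396,60),("t7",331,416,60),("button",162,377,81),("standoff",206,319,88)):
    print(n,atz(W,(a+.5)*k-.5,(b+.5)*k-.5,z,True).round(1))
for n,r,c_,z in(("dial",.6245,.4779,72),("peg",.6411,.5336,96),("button",.6331,.1951,81)):
    print(n,atz(W,c_*512-.5,r*384-.5,z,True).round(1))
print("tcp px",proj(W,d["s"]["tool_pos"],True)/k)
im=T["color"][150:225,205:325]
cv2.imwrite("pics/t2.png",cv2.resize(im,None,fx=6.6,fy=6.6,interpolation=cv2.INTER_CUBIC))
im=W["color"][180:290,170:320]
cv2.imwrite("pics/w2.png",cv2.resize(im,None,fx=5.3,fy=5.3,interpolation=cv2.INTER_CUBIC))
```

```text
corner-x+y [462.4 116.   60. ]
corner-x-y [ 451.9 -152.3   60. ]
tick0 [539.1  78.4  60. ]
tick1 [558.7  78.8  60. ]
tick2 [578.4  72.6  60. ]
tickR9 [534.4 -16.2  60. ]
t8 [555.3 -21.2  60. ]
t7 [574.4 -12.5  60. ]
button [ 504.3 -104.9   81. ]
standoff [478.  -49.5  88. ]
dial [550.9  34.   72. ]
peg [554.9  60.5  96. ]
button [ 504.4 -110.9   81. ]
tcp px [412.01462253 336.83112427]
```

```bash
sleep 0
```

```text
(no output)
```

View pics/t2.png

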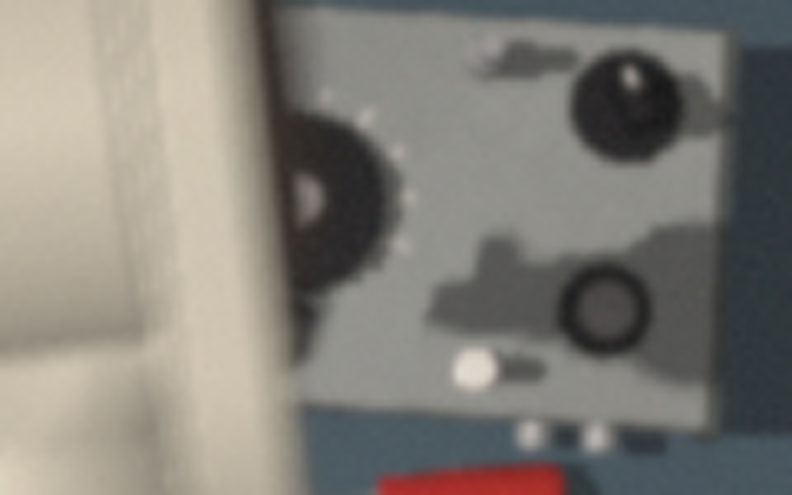

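View pics/w2.png

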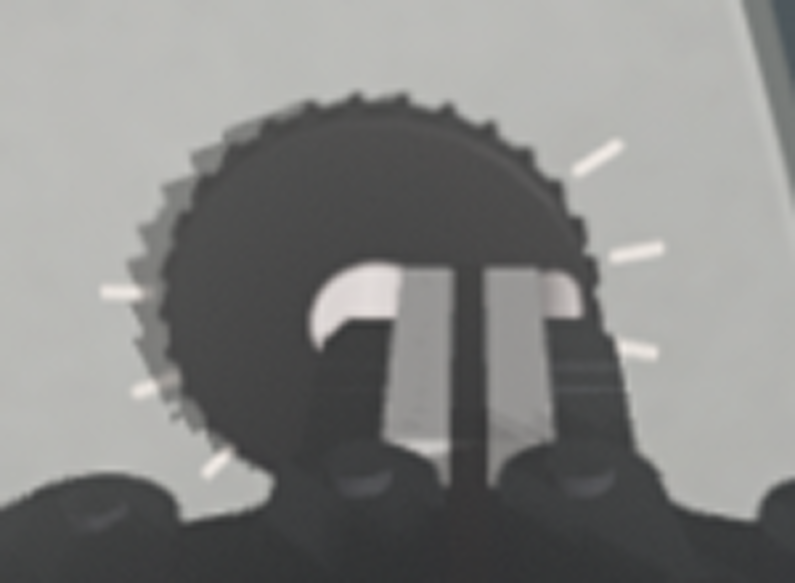

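```bash
cat >> h.py <<'E'
DIAL=np.array([550.5,31.5])
def target(alpha,DIAL=DIAL,off=16,r=32):
    a=np.radians(alpha);rad=np.array([np.cos(a),np.sin(a)]);tan=np.array([np.sin(a),-np.cos(a)])
    return DIAL+r*rad-off*tan, np.degrees(np.arctan2(-tan[1],-tan[0]))
def plan(cmdpos,cmdyaw,alphas,z,**k):
    "rows in tool axes of pose (cmdpos,cmdyaw of tool x), tool down"
    y=np.radians(cmdyaw);X=np.array([np.cos(y),np.sin(y)]);Y=np.array([np.sin(y),-np.cos(y)])
    for a,zz in zip(alphas,np.broadcast_to(z,len(alphas))):
        P,yw=target(a,**k);d=P-cmdpos[:2]
        print(a,P.round(1),"delta",(d@X/1000).round(4),(d@Y/1000).round(4),((cmdpos[2]-zz)/1000).round(4),"rotz",round((cmdyaw-yw+180)%360-180,1))
E
python3 - <<'E'
from h import *
from rig import *
for i in range(4):
    s=observe();print(s["tool_pos"],s["clock"],s["ft_force"])
plan(np.array([502.6,71.5,158.3]),160.53,[93,92,92,92,92],[158,120,100,85,80])
E
```

```text
[502.28988315  72.22433872 158.58114234] 2.75 [ 0.83542963  0.54703888 -0.24346614]
[502.28988315  72.22433872 158.58114234] 2.75 [ 0.83542963  0.54703888 -0.24346614]
[502.28988315  72.22433872 158.58114234] 2.75 [ 0.83542963  0.54703888 -0.24346614]
[502.28988315  72.22433872 158.58114234] 2.75 [ 0.83542963  0.54703888 -0.24346614]
93 [532.8  62.6] delta -0.0315 0.0017 0.0003 rotz -22.5
92 [533.4  62.9] delta -0.0319 0.0022 0.0383 rotz -21.5
92 [533.4  62.9] delta -0.0319 0.0022 0.0583 rotz -21.5
92 [533.4  62.9] delta -0.0319 0.0022 0.0733 rotz -21.5
92 [533.4  62.9] delta -0.0319 0.0022 0.0783 rotz -21.5
```

Call:
{"name": "step_arm", "arguments": {
  "delta_pos": [
    [-0.01, 0.001, 0],
    [-0.02, 0.002, 0.01],
    [-0.029, 0.002, 0.03],
    [-0.029, 0.002, 0.06],
    [-0.029, 0.002, 0.078]
  ],
  "rot": [
    [0, 0, -10],
    [0, 0, -20],
    [0, 0, -21.5],
    [0, 0, -21.5],
    [0, 0, -21.5]
  ],
  "claw": [-1, -1, -1, -1, -1]
}}

```text
clock: 3.38
tool_pos: [529.8, 65.1, 79.4]
eef_rot: [[-0.999, -0.038, -0.001], [-0.038, 0.999, 0.0], [0.001, 0.0, -1.0]]
ft_force: [-0.2, 0.1, -0.4]
grip_width: 0.001
```

```bash
cat > look.py <<'E'
import sys
from rig import *
from h import *
n=sys.argv[1]
d={k:read_camera(k) for k in("scene","wrist","top")}
s=observe();d["s"]=s;print(s["clock"],s["tool_pos"].round(1),s["ft_force"].round(1))
pickle.dump(d,open(f"d{n}.pkl","wb"))
S=d["scene"]["color"][170:225,225:305];W=d["wrist"]["color"][160:290,170:320]
a=cv2.resize(S,(800,550),interpolation=cv2.INTER_CUBIC)
cv2.imwrite(f"pics/s_{n}.png",a)
cv2.imwrite(f"pics/w_{n}.png",cv2.resize(W,None,fx=4.5,fy=4.5,interpolation=cv2.INTER_CUBIC))
E
python3 look.py 2
```

```text
3.525 [530.   64.5  80.2] [0.6 0.3 0. ]
```

View pics/s_2.png

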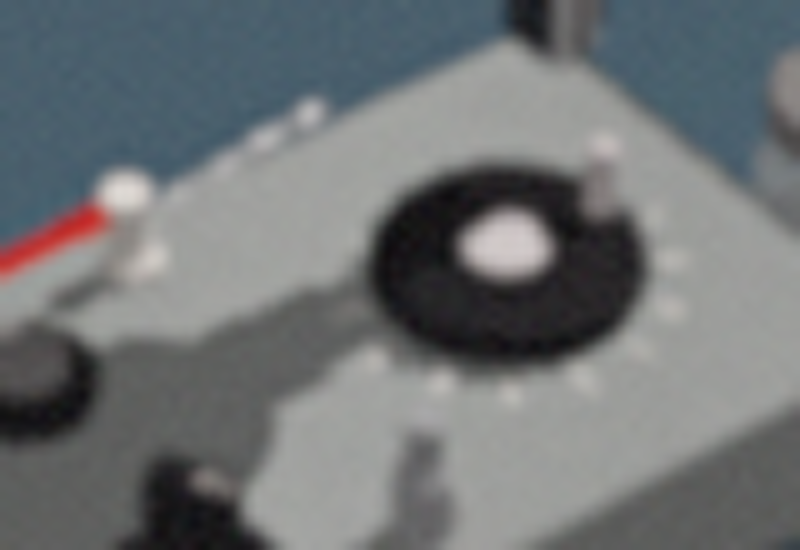

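View pics/w_2.png

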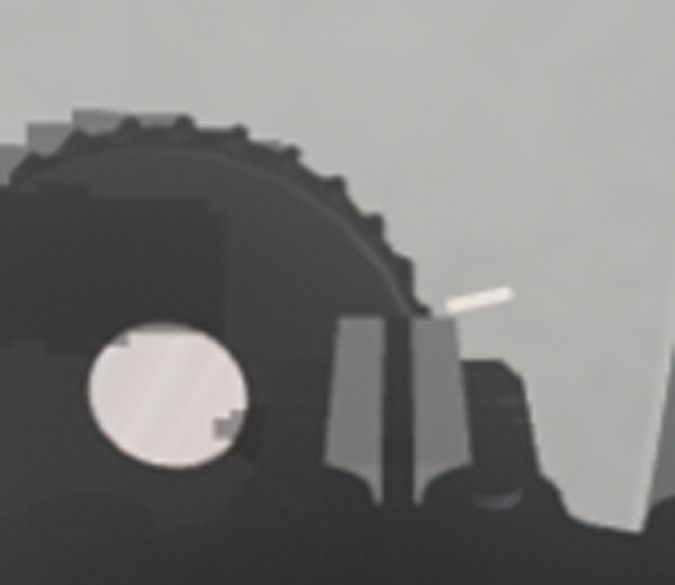

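Run:
```python
from h import *
d=pickle.load(open("d2.pkl","rb"));S=d["scene"];W=d["wrist"]
for P in((530,64.5,80),(530,64.5,100),(557,63,96),(550.5,31.5,76),(462,115,60),(495,70,150)): p=proj(S,P);print(P,((p+.5-[225,170])*10).round())
cv2.imwrite("pics/s_2f.png",S["color"][40:300,130:400])
for n,u,v,z in(("cap",168,393,76),("cap72",168,393,72),("tick",510,292,60),("tickin",447,306,60)):
    print(n,atz(W,170+(u+.5)/4.5-.5,160+(v+.5)/4.5-.5,z,True).round(1))
print(((proj(W,d["s"]["tool_pos"],True)+.5-[170,160])*4.5))
```

```text
(530, 64.5, 80) [538. 135.]
(530, 64.5, 100) [539.  82.]
(557, 63, 96) [596. 141.]
(550.5, 31.5, 76) [497. 227.]
(462, 115, 60) [518.  13.]
(495, 70, 150) [ 478. -119.]
cap [549.5  30.8  76. ]
cap72 [551.5  30.1  72. ]
tick [537.6  82.1  60. ]
tickin [540.3  72.4  60. ]
[399.6962135  292.63875885]
```

```bash
sleep 0
```

```text
(no output)
```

View pics/s_2f.png

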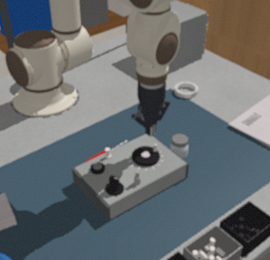

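```bash
python3 look.py 3
python3 - <<'E'
from h import *
a=cv2.imread("pics/s_3.png");a=np.clip((a.astype(float)-90)*2,0,255);cv2.imwrite("pics/s_3c.png",a)
E
```

```text
3.675 [531.1  64.1  81.7] [ 0.4  0.2 -0.6][ WARN:0@0.060] global loadsave.cpp:1063 imwrite_ Unsupported depth image for selected encoder is fallbacked to CV_8U.
```

View pics/s_3c.png

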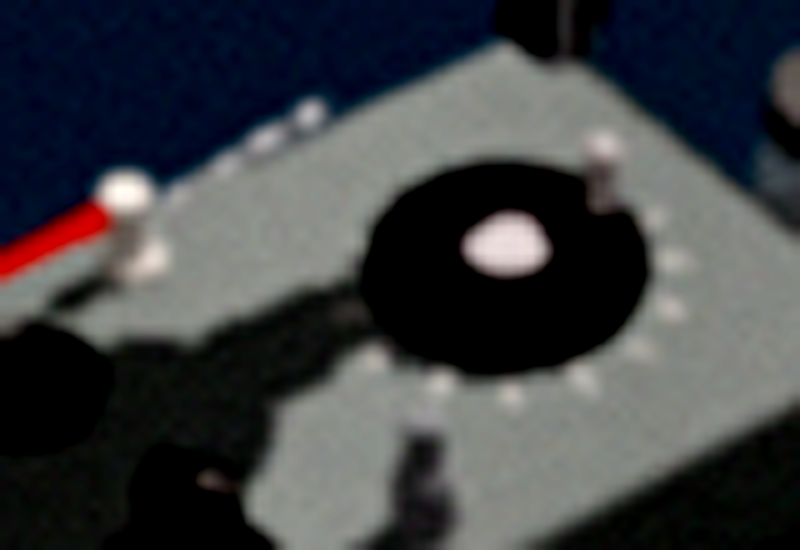

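Run:
```python
from h import *
d=pickle.load(open("d3.pkl","rb"));S=d["scene"];W=d["wrist"];s=d["s"]
print(s["tool_pos"],W["xyz"])
def wp(c,u,v,fish):
    z=c["depth"][v,u];r=ray(c,u,v,fish);r=r/-(np.array(c["orientation"]).T@r)[2];return np.array(c["xyz"])+r*z
for v in range(218,268,3):
    print(v,[tuple(wp(W,u,v,True).round(0).astype(int)) for u in (246,252,258,264,270,273)])
print("scene")
for v in range(160,180,2):
    print(v,[tuple(wp(S,u,v,False).round(0).astype(int)) for u in (276,278,280,282,284)])
```

```text
[531.13636675  64.1284094   81.69056713] [460.20469082  61.37106519 256.84429357]
218 [(np.int64(532), np.int64(56), np.int64(72)), (np.int64(532), np.int64(60), np.int64(73)), (np.int64(531), np.int64(64), np.int64(73)), (np.int64(536), np.int64(68), np.int64(60)), (np.int64(536), np.int64(73), np.int64(61)), (np.int64(536), np.int64(75), np.int64(60))]
221 [(np.int64(534), np.int64(56), np.int64(72)), (np.int64(534), np.int64(60), np.int64(72)), (np.int64(534), np.int64(64), np.int64(72)), (np.int64(539), np.int64(68), np.int64(60)), (np.int64(538), np.int64(73), np.int64(60)), (np.int64(538), np.int64(75), np.int64(60))]
224 [(np.int64(536), np.int64(56), np.int64(72)), (np.int64(536), np.int64(60), np.int64(72)), (np.int64(536), np.int64(64), np.int64(72)), (np.int64(539), np.int64(68), np.int64(64)), (np.int64(541), np.int64(73), np.int64(60)), (np.int64(540), np.int64(75), np.int64(61))]
227 [(np.int64(538), np.int64(56), np.int64(73)), (np.int64(538), np.int64(60), np.int64(72)), (np.int64(538), np.int64(64), np.int64(72)), (np.int64(540), np.int64(68), np.int64(68)), (np.int6
[... 5379 characters left out ...]
4 [(np.int64(531), np.int64(54), np.int64(119)), (np.int64(540), np.int64(54), np.int64(125)), (np.int64(540), np.int64(61), np.int64(121)), (np.int64(546), np.int64(64), np.int64(124)), (np.int64(543), np.int64(74), np.int64(117))]
176 [(np.int64(479), np.int64(100), np.int64(57)), (np.int64(483), np.int64(104), np.int64(58)), (np.int64(543), np.int64(59), np.int64(117)), (np.int64(547), np.int64(63), np.int64(118)), (np.int64(438), np.int64(170), np.int64(-3))]
178 [(np.int64(485), np.int64(94), np.int64(56)), (np.int64(490), np.int64(98), np.int64(58)), (np.int64(496), np.int64(101), np.int64(59)), (np.int64(498), np.int64(107), np.int64(57)), (np.int64(502), np.int64(112), np.int64(57))]
```

Run:
```python
from h import *
d=pickle.load(open("d0.pkl","rb"));S=d["scene"]
im=S["color"][0:80,260:360];cv2.imwrite("pics/g0.png",cv2.resize(im,(800,640),interpolation=cv2.INTER_CUBIC))
def pts(c,u0,u1,v0,v1):
    out=[]
    for v in range(v0,v1):
        for u in range(u0,u1):
            z=c["depth"][v,u]
            if z>0: out.append(np.r_[np.array(c["xyz"])+ray(c,u,v)*z,u,v])
    return np.array(out)
P=pts(S,290,345,0,80)
m=(abs(P[:,0]-183)<90)&(abs(P[:,1]-518)<90)&(P[:,2]>165)
Q=P[m];i=np.argsort(Q[:,2])[:25];print(Q[i].round(0))
P=pts(d["top"],0,80,300,384)
m=(abs(P[:,0]-183)<60)&(abs(P[:,1]-518)<90)&(P[:,2]>165)
print(m.sum(),P[m][:,2].min() if m.any() else 0)
d=pickle.load(open("d2.pkl","rb"));print(d["s"]["joint_positions"])
```

```text
[[107. 514. 165. 296.  67.]
 [168. 558. 165. 315.  69.]
 [166. 582. 165. 319.  67.]
 [134. 516. 166. 301.  69.]
 [167. 554. 166. 314.  69.]
 [144. 512. 166. 302.  70.]
 [166. 523. 166. 308.  71.]
 [163. 574. 166. 317.  67.]
 [166. 550. 167. 313.  69.]
 [168. 510. 167. 306.  72.]
 [169. 525. 167. 309.  71.]
 [ 96. 509. 167. 293.  66.]
 [166. 576. 167. 318.  67.]
 [165. 588. 167. 320.  66.]
 [125. 514. 167. 299.  68.]
 [168. 591. 167. 321.  66.]
 [169. 536. 168. 311.  70.]
 [102. 513. 168. 295.  66.]
 [152. 515. 168. 304.  70.]
 [167. 559. 168. 315.  68.]
 [115. 512. 168. 297.  67.]
 [164. 583. 168. 319.  66.]
 [165. 599. 169. 322.  65.]
 [106. 515. 169. 296.  66.]
 [165. 555. 169. 314.  68.]]
1820 165.2060578319107
[ 6.93981077e+00  2.11759803e+00 -5.97353762e+00  8.19521985e+01
  2.13718248e-03  4.83970117e+00]
```

```bash
sleep 0
```

```text
(no output)
```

View pics/g0.png

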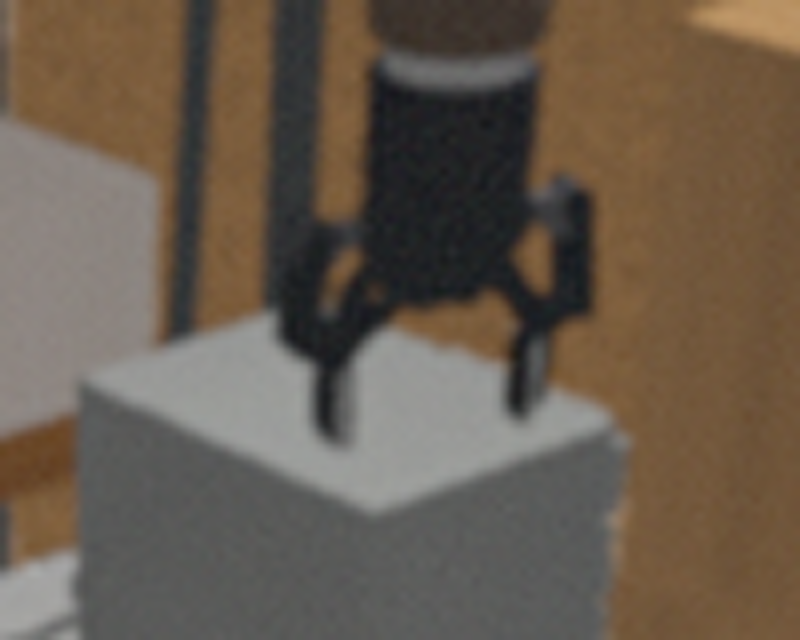

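Run:
```python
from h import *
d=pickle.load(open("d0.pkl","rb"));S=d["scene"]
for z in (198,211,230,240,250): print(z,((proj(S,(167,473,z))+.5-[260,0])*8).round(),((proj(S,(199,563,z))+.5-[260,0])*8).round())
for u,v in((302,51),(301,53),(302,48),(325,48),(325,44),(302,40)):
    z=S["depth"][v,u];print(u,v,(np.array(S["xyz"])+ray(S,u,v)*z).round(0))
```

```text
198 [316. 538.] [503. 508.]
211 [318. 511.] [505. 481.]
230 [320. 471.] [509. 441.]
240 [321. 450.] [511. 420.]
250 [322. 429.] [513. 399.]
302 51 [179. 472. 262.]
301 53 [176. 470. 254.]
302 48 [178. 472. 273.]
325 48 [203. 565. 256.]
325 44 [203. 564. 271.]
302 40 [167. 480. 296.]
```

The scene and wrist depth agree that the fingertip is about 38 mm higher than the reported TCP. I'll back off over bare console and descend carefully to check this.

Call:
{"name": "step_arm", "arguments": {
  "delta_pos": [
    [0.012, 0, 0],
    [0.025, 0, 0],
    [0.025, 0, 0.006],
    [0.025, 0, 0.012],
    [0.025, 0, 0.015]
  ],
  "rot": [
    [0, 0, 0],
    [0, 0, 0],
    [0, 0, 0],
    [0, 0, 0],
    [0, 0, 0]
  ],
  "claw": [-1, -1, -1, -1, -1]
}}

```text
clock: 4.3
tool_pos: [505.5, 62.9, 64.6]
eef_rot: [[-0.999, -0.035, -0.001], [-0.035, 0.999, -0.0], [0.001, -0.0, -1.0]]
ft_force: [-0.1, 0.6, -0.9]
grip_width: 0.004
```

Call:
{"name": "step_arm", "arguments": {
  "delta_pos": [
    [0, 0, 0.001],
    [0, 0, 0.002],
    [0, 0, 0.003],
    [0, 0, 0.004],
    [0, 0, 0.005]
  ],
  "rot": [
    [0, 0, 0],
    [0, 0, 0],
    [0, 0, 0],
    [0, 0, 0],
    [0, 0, 0]
  ],
  "claw": [-1, -1, -1, -1, -1]
}}

```text
clock: 4.92
tool_pos: [505.7, 62.9, 60.3]
eef_rot: [[-0.999, -0.035, 0.0], [-0.035, 0.999, 0.0], [-0.0, 0.0, -1.0]]
ft_force: [0.3, 0.1, -0.2]
grip_width: -0.001
```

Call:
{"name": "step_arm", "arguments": {
  "delta_pos": [
    [0, 0, 0.001],
    [0, 0, 0.002],
    [0, 0, 0.002],
    [0, 0, 0.002],
    [0, 0, 0.002]
  ],
  "rot": [
    [0, 0, 0],
    [0, 0, 0],
    [0, 0, 0],
    [0, 0, 0],
    [0, 0, 0]
  ],
  "claw": [-1, -1, -1, -1, -1]
}}

```text
clock: 5.55
tool_pos: [505.7, 62.9, 58.3]
eef_rot: [[-0.999, -0.035, 0.0], [-0.035, 0.999, 0.0], [-0.0, -0.0, -1.0]]
ft_force: [-0.5, 0.6, 0.2]
grip_width: 0.002
```

Call:
{"name": "step_arm", "arguments": {
  "delta_pos": [
    [0, 0, 0.003],
    [0, 0, 0.006],
    [0, 0, 0.009],
    [0, 0, 0.012],
    [0, 0, 0.014]
  ],
  "rot": [
    [0, 0, 0],
    [0, 0, 0],
    [0, 0, 0],
    [0, 0, 0],
    [0, 0, 0]
  ],
  "claw": [-1, -1, -1, -1, -1]
}}

```text
clock: 6.18
tool_pos: [505.5, 62.9, 44.0]
eef_rot: [[-0.999, -0.035, -0.0], [-0.035, 0.999, -0.0], [0.0, -0.0, -1.0]]
ft_force: [0.5, -0.2, -0.2]
grip_width: 0.001
```

```bash
python3 look.py 4
python3 - <<'E'
from h import *
d=pickle.load(open("d4.pkl","rb"));S=d["scene"];W=d["wrist"];s=d["s"]
def wp(c,u,v,fish):
    z=c["depth"][v,u];r=ray(c,u,v,fish);r=r/-(np.array(c["orientation"]).T@r)[2];return np.array(c["xyz"])+r*z
for v in range(224,250,2): print(v,[str(wp(W,u,v,True).round(0)) for u in (246,252,264)])
E
```

```text
6.325 [505.6  62.9  44.2] [-0.8  0.5  0.2]
224 ['[501.  55.  59.]', '[500.  59.  61.]', '[500.  66.  60.]']
226 ['[502.  55.  61.]', '[502.  59.  61.]', '[502.  66.  59.]']
228 ['[503.  55.  60.]', '[503.  59.  60.]', '[502.  66.  61.]']
230 ['[505.  55.  59.]', '[505.  59.  59.]', '[505.  66.  59.]']
232 ['[496.  56.  83.]', '[495.  59.  83.]', '[496.  65.  82.]']
234 ['[495.  56.  86.]', '[495.  59.  87.]', '[495.  65.  85.]']
236 ['[495.  56.  89.]', '[496.  59.  88.]', '[496.  65.  87.]']
238 ['[495.  56.  91.]', '[495.  59.  90.]', '[495.  65.  90.]']
240 ['[495.  56.  93.]', '[496.  59.  92.]', '[496.  65.  92.]']
242 ['[496.  56.  95.]', '[495.  59.  95.]', '[496.  65.  94.]']
244 ['[496.  57.  97.]', '[495.  59.  97.]', '[495.  65.  97.]']
246 ['[496.  57.  98.]', '[496.  59.  98.]', '[496.  65.  98.]']
248 ['[495.  57. 101.]', '[495.  59. 102.]', '[495.  65. 101.]']
```

View pics/s_4.png

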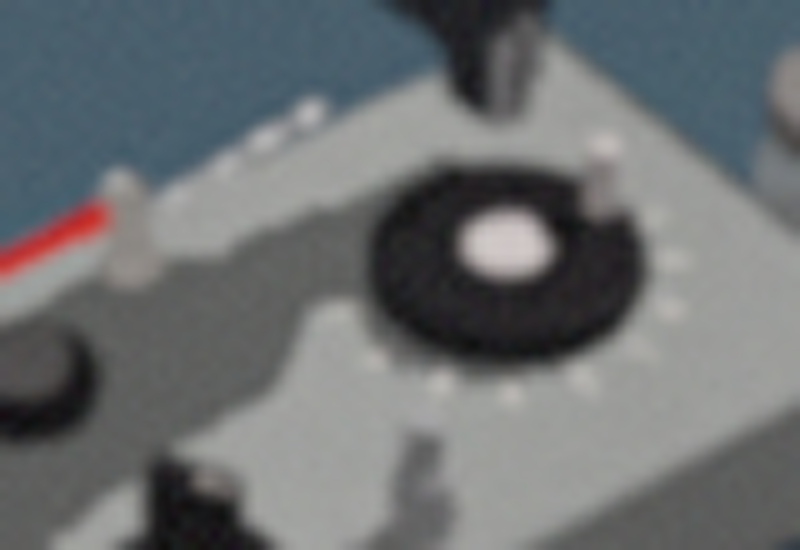

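View pics/w_4.png

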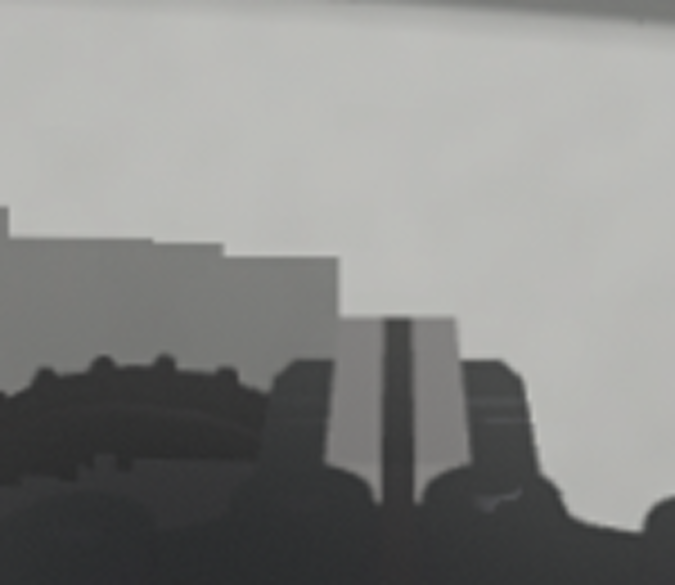

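Run:
```python
from h import *
p=np.array([505.6,62.9,44.3])
plan(p,182.03,[92,89,86,83,80],42)
for a0,al in((80,[77.5,75,72.5,70,67.5]),(67.5,[65,62.5,60,57.5,55])):
    P,y=target(a0);print();plan(np.r_[P,42],y,al,42)
```

```text
92 [533.4  62.9] delta -0.0278 -0.001 0.0023 rotz 0.0
89 [535.1  63.8] delta -0.0295 -0.0002 0.0023 rotz 3.0
86 [536.8  64.5] delta -0.0312 0.0005 0.0023 rotz 6.0
83 [538.5  65.2] delta -0.033 0.0011 0.0023 rotz 9.0
80 [540.3  65.8] delta -0.0348 0.0017 0.0023 rotz 12.0

77.5 [541.8  66.2] delta -0.0014 0.0007 0.0 rotz 2.5
75 [543.3  66.6] delta -0.0028 0.0013 0.0 rotz 5.0
72.5 [544.9  66.8] delta -0.0043 0.0018 0.0 rotz 7.5
70 [546.4  67. ] delta -0.0058 0.0023 0.0 rotz 10.0
67.5 [548.   67.2] delta -0.0073 0.0027 0.0 rotz 12.5

65 [549.5  67.3] delta -0.0014 0.0007 0.0 rotz 2.5
62.5 [551.1  67.3] delta -0.0028 0.0013 0.0 rotz 5.0
60 [552.6  67.2] delta -0.0043 0.0018 0.0 rotz 7.5
57.5 [554.2  67.1] delta -0.0058 0.0023 0.0 rotz 10.0
55 [555.7  66.9] delta -0.0073 0.0027 0.0 rotz 12.5
```

Call:
{"name": "step_arm", "arguments": {
  "delta_pos": [
    [-0.014, 0, 0.001],
    [-0.0278, -0.001, 0.0023],
    [-0.0295, -0.0002, 0.0023],
    [-0.0312, 0.0005, 0.0023],
    [-0.033, 0.0011, 0.0023]
  ],
  "rot": [
    [0, 0, 0],
    [0, 0, 0],
    [0, 0, 3],
    [0, 0, 6],
    [0, 0, 9]
  ],
  "claw": [-1, -1, -1, -1, -1]
}}

```text
clock: 6.95
tool_pos: [539.6, 65.2, 41.7]
eef_rot: [[-0.992, 0.123, -0.0], [0.123, 0.992, -0.0], [0.0, -0.0, -1.0]]
ft_force: [1.0, 0.0, 0.7]
grip_width: 0.003
```

Call:
{"name": "step_arm", "arguments": {
  "delta_pos": [
    [-0.0014, 0.0007, 0],
    [-0.0028, 0.0013, 0],
    [-0.0043, 0.0018, 0],
    [-0.0058, 0.0023, 0],
    [-0.0073, 0.0027, 0]
  ],
  "rot": [
    [0, 0, 2.5],
    [0, 0, 5],
    [0, 0, 7.5],
    [0, 0, 10],
    [0, 0, 12.5]
  ],
  "claw": [-1, -1, -1, -1, -1]
}}

```text
clock: 7.58
tool_pos: [546.9, 67.0, 41.7]
eef_rot: [[-0.942, 0.335, -0.001], [0.335, 0.942, -0.0], [0.0, -0.0, -1.0]]
ft_force: [-1.0, 0.4, -0.6]
grip_width: -0.0
```

```bash
python3 look.py 5
```

```text
7.725 [546.8  66.9  41.7] [-0.3 -0.1  0.1]
```

View pics/s_5.png

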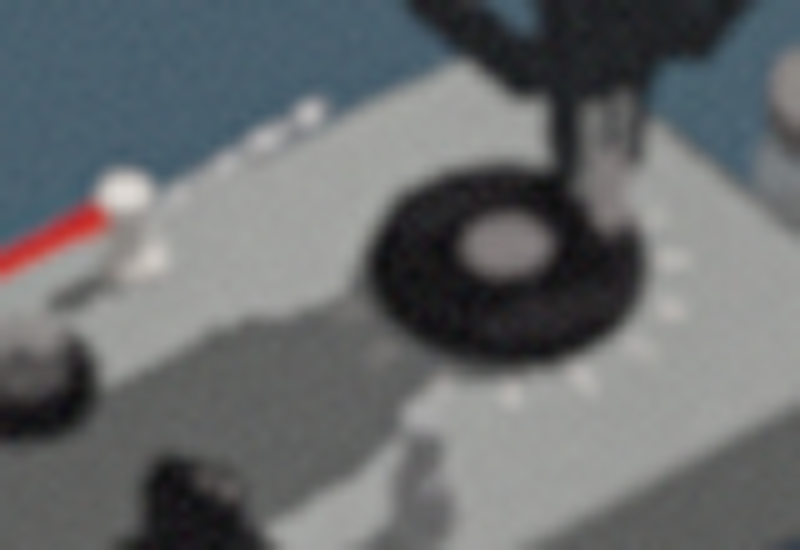

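Call:
{"name": "step_arm", "arguments": {
  "delta_pos": [
    [-0.0014, 0.0007, 0],
    [-0.0028, 0.0013, 0],
    [-0.0043, 0.0018, 0],
    [-0.0058, 0.0023, 0],
    [-0.0073, 0.0027, 0]
  ],
  "rot": [
    [0, 0, 2.5],
    [0, 0, 5],
    [0, 0, 7.5],
    [0, 0, 10],
    [0, 0, 12.5]
  ],
  "claw": [-1, -1, -1, -1, -1]
}}

```text
clock: 8.35
tool_pos: [554.4, 67.1, 41.9]
eef_rot: [[-0.848, 0.53, 0.0], [0.53, 0.848, -0.0], [-0.0, 0.0, -1.0]]
ft_force: [0.1, 0.1, 0.1]
grip_width: 0.0
```

```bash
python3 look.py 6
```

```text
8.5 [554.2  67.1  41.9] [0.3 0.4 0.2]
```

View pics/s_6.png

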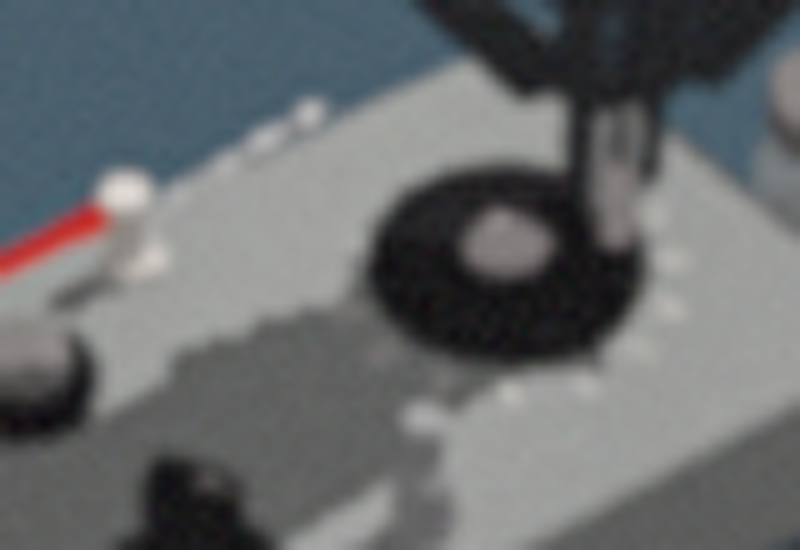

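Run:
```python
from h import *
d=pickle.load(open("d6.pkl","rb"));S=d["scene"]
for a in (78,70.5,58,54.2,42,30.2,6.2,-17.8,-41.8):
    r=np.radians(a);P=DIAL+32*np.array([np.cos(r),np.sin(r)])
    print(a,((proj(S,(*P,72))+.5-[225,170])*10).round(),((proj(S,(*P,96))+.5-[225,170])*10).round())
```

```text
78 [593. 205.] [596. 141.]
70.5 [600. 213.] [602. 150.]
58 [606. 228.] [609. 165.]
54.2 [607. 233.] [610. 170.]
42 [607. 249.] [609. 185.]
30.2 [602. 263.] [604. 199.]
6.2 [578. 289.] [580. 225.]
-17.8 [539. 306.] [541. 242.]
-41.8 [493. 311.] [494. 247.]
```

Call:
{"name": "step_arm", "arguments": {
  "delta_pos": [
    [-0.0014, 0.0007, 0],
    [-0.0028, 0.0013, 0],
    [-0.0043, 0.0018, 0],
    [-0.0058, 0.0023, 0],
    [-0.0073, 0.0027, 0]
  ],
  "rot": [
    [0, 0, 2.5],
    [0, 0, 5],
    [0, 0, 7.5],
    [0, 0, 10],
    [0, 0, 12.5]
  ],
  "claw": [-1, -1, -1, -1, -1]
}}

```text
clock: 9.12
tool_pos: [561.5, 65.8, 41.9]
eef_rot: [[-0.714, 0.7, -0.0], [0.7, 0.714, 0.0], [0.001, 0.0, -1.0]]
ft_force: [-0.8, 0.3, -0.1]
grip_width: 0.001
```

Call:
{"name": "step_arm", "arguments": {
  "delta_pos": [
    [-0.0014, 0.0007, 0],
    [-0.0028, 0.0013, 0],
    [-0.0043, 0.0018, 0],
    [-0.0058, 0.0023, 0],
    [-0.0073, 0.0027, 0]
  ],
  "rot": [
    [0, 0, 2.5],
    [0, 0, 5],
    [0, 0, 7.5],
    [0, 0, 10],
    [0, 0, 12.5]
  ],
  "claw": [-1, -1, -1, -1, -1]
}}

```text
clock: 9.75
tool_pos: [568.8, 62.3, 41.9]
eef_rot: [[-0.545, 0.838, 0.0], [0.838, 0.545, 0.0], [-0.0, 0.0, -1.0]]
ft_force: [0.2, 0.4, -0.1]
grip_width: 0.0
```

```bash
python3 look.py 7
```

```text
9.9 [568.7  62.3  41.9] [ 0.6 -0.1 -0.2]
```

View pics/s_7.png

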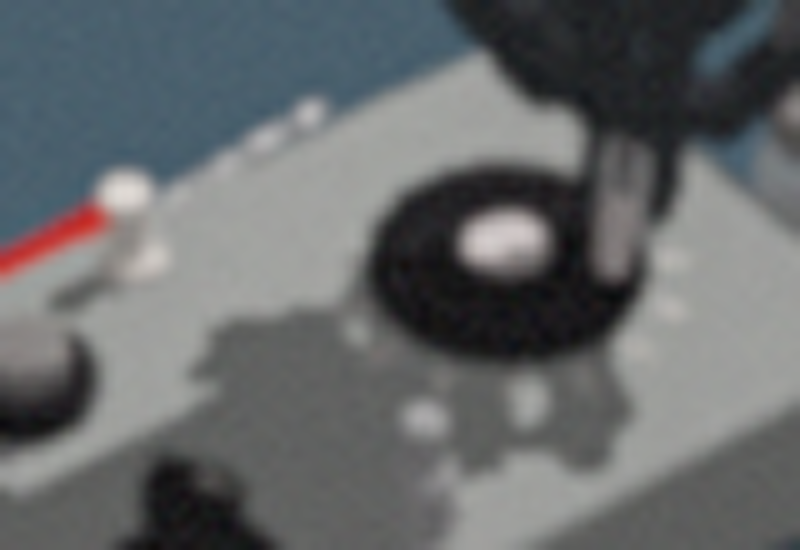

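Call:
{"name": "step_arm", "arguments": {
  "delta_pos": [
    [-0.0014, 0.0007, 0],
    [-0.0028, 0.0013, 0],
    [-0.0043, 0.0018, 0],
    [-0.0058, 0.0023, 0],
    [-0.0073, 0.0027, 0]
  ],
  "rot": [
    [0, 0, 2.5],
    [0, 0, 5],
    [0, 0, 7.5],
    [0, 0, 10],
    [0, 0, 12.5]
  ],
  "claw": [-1, -1, -1, -1, -1]
}}

```text
clock: 10.52
tool_pos: [574.9, 58.0, 42.0]
eef_rot: [[-0.351, 0.936, -0.0], [0.936, 0.351, 0.0], [0.0, 0.0, -1.0]]
ft_force: [-0.4, 1.5, -0.3]
grip_width: -0.0
```

Call:
{"name": "step_arm", "arguments": {
  "delta_pos": [
    [-0.0014, 0.0007, 0],
    [-0.0028, 0.0013, 0],
    [-0.0043, 0.0018, 0],
    [-0.0058, 0.0023, 0],
    [-0.0073, 0.0027, 0]
  ],
  "rot": [
    [0, 0, 2.5],
    [0, 0, 5],
    [0, 0, 7.5],
    [0, 0, 10],
    [0, 0, 12.5]
  ],
  "claw": [-1, -1, -1, -1, -1]
}}

```text
clock: 11.15
tool_pos: [580.0, 51.8, 42.0]
eef_rot: [[-0.14, 0.99, -0.0], [0.99, 0.14, 0.0], [0.0, -0.0, -1.0]]
ft_force: [-0.5, -0.3, 1.1]
grip_width: 0.001
```

```bash
python3 look.py 8
```

```text
11.3 [580.   51.8  42. ] [-0.1 -0.4 -1.5]
```

View pics/s_8.png

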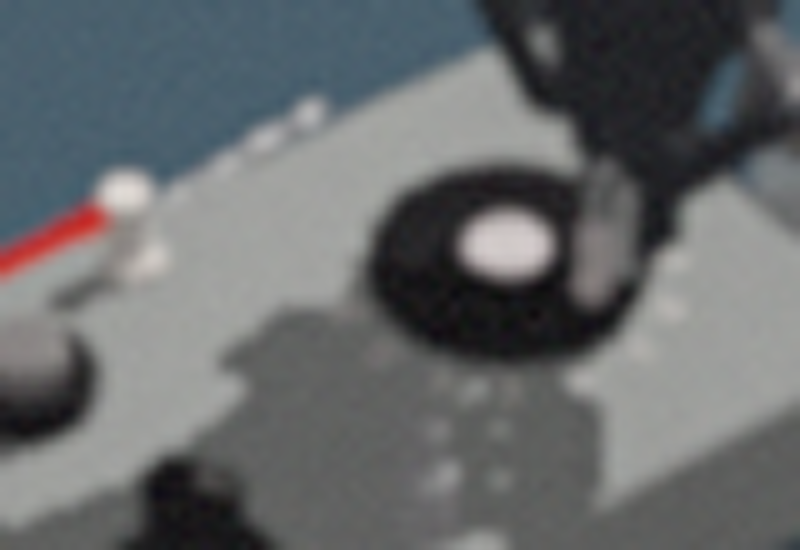

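View pics/w_8.png

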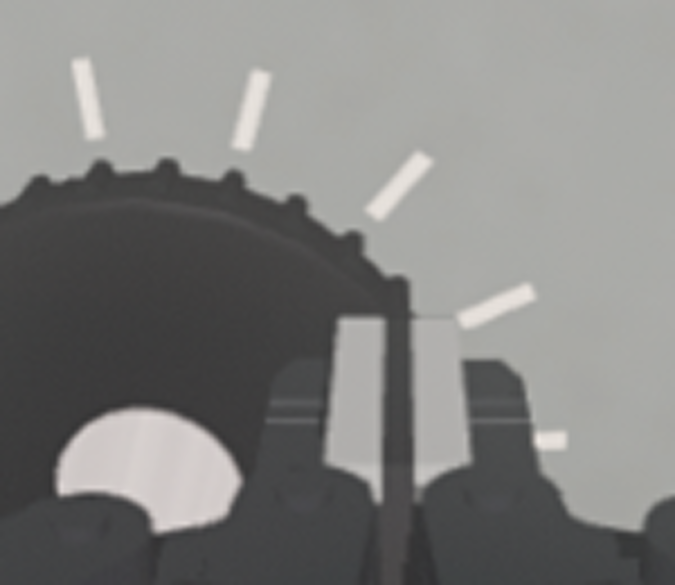

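Call:
{"name": "step_arm", "arguments": {
  "delta_pos": [
    [-0.0014, 0.0007, 0],
    [-0.0028, 0.0013, 0],
    [-0.0043, 0.0018, 0],
    [-0.0058, 0.0023, 0],
    [-0.0073, 0.0027, 0]
  ],
  "rot": [
    [0, 0, 2.5],
    [0, 0, 5],
    [0, 0, 7.5],
    [0, 0, 10],
    [0, 0, 12.5]
  ],
  "claw": [-1, -1, -1, -1, -1]
}}

```text
clock: 11.92
tool_pos: [583.8, 45.2, 42.0]
eef_rot: [[0.077, 0.997, 0.0], [0.997, -0.077, 0.0], [0.0, 0.0, -1.0]]
ft_force: [1.0, 0.8, 0.2]
grip_width: 0.0
```

```bash
python3 look.py 9
```

```text
12.075 [583.6  45.   42. ] [-0.3 -0.8  0. ]
```

View pics/s_9.png

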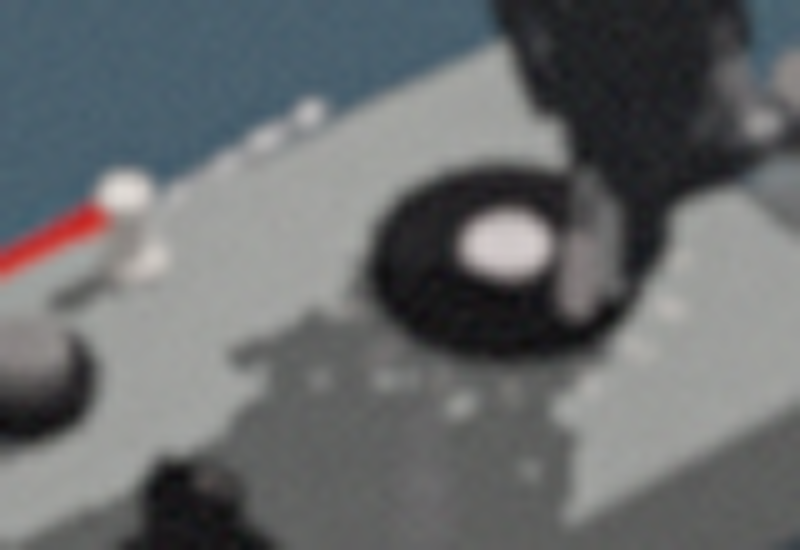

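Call:
{"name": "step_arm", "arguments": {
  "delta_pos": [
    [-0.0006, 0.0003, 0],
    [-0.0012, 0.0006, 0],
    [-0.0018, 0.0009, 0],
    [-0.0024, 0.0011, 0],
    [-0.0026, 0.0012, 0]
  ],
  "rot": [
    [0, 0, 1],
    [0, 0, 2],
    [0, 0, 3],
    [0, 0, 4],
    [0, 0, 4.5]
  ],
  "claw": [-1, -1, -1, -1, -1]
}}

```text
clock: 12.7
tool_pos: [584.7, 42.2, 42.0]
eef_rot: [[0.157, 0.988, -0.0], [0.988, -0.157, -0.0], [-0.0, -0.0, -1.0]]
ft_force: [0.7, -0.2, -0.4]
grip_width: 0.002
```

```bash
python3 look.py 10
```

```text
12.85 [584.6  42.2  42. ] [-0.9 -0.1 -0.4]
```

View pics/s_10.png

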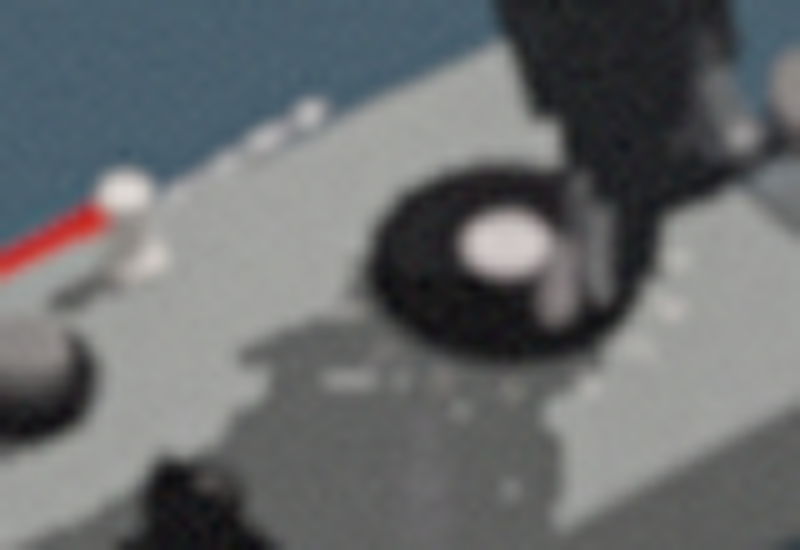

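Call:
{"name": "step_arm", "arguments": {
  "delta_pos": [
    [0.006, 0, 0],
    [0.012, 0, 0],
    [0.012, 0, -0.03],
    [0.012, 0, -0.065],
    [0.012, 0, -0.1]
  ],
  "rot": [
    [0, 0, 0],
    [0, 0, 0],
    [0, 0, 0],
    [0, 0, 0],
    [0, 0, 0]
  ],
  "claw": [-1, -1, -1, -1, -1]
}}

```text
clock: 13.48
tool_pos: [586.4, 54.6, 143.0]
eef_rot: [[0.155, 0.988, -0.0], [0.988, -0.155, 0.0], [0.0, -0.0, -1.0]]
ft_force: [-0.2, -0.9, 0.3]
grip_width: 0.003
```

Run:
```python
from rig import *
from h import *
s=observe();print(s["clock"],s["tool_pos"],s["eef_rot"].round(3))
R=s["eef_rot"];d=R.T@(np.array([506,-108,142])-s["tool_pos"]);print(d)
```

```text
13.475 [586.43174336  54.59472853 143.00085276] [[ 0.155  0.988 -0.   ]
 [ 0.988 -0.155  0.   ]
 [ 0.    -0.    -1.   ]]
[-173.12001445  -54.1826538     1.00668544]
```

Call:
{"name": "step_arm", "arguments": {
  "delta_pos": [
    [-0.035, -0.011, 0],
    [-0.07, -0.022, 0],
    [-0.105, -0.033, 0],
    [-0.14, -0.044, 0],
    [-0.173, -0.054, 0]
  ],
  "rot": [
    [0, 0, -10],
    [0, 0, -20],
    [0, 0, -30],
    [0, 0, -40],
    [0, 0, -50]
  ],
  "claw": [-1, -1, -1, -1, -1]
}}

```text
clock: 14.1
tool_pos: [505.8, -109.0, 142.1]
eef_rot: [[-0.661, 0.75, 0.0], [0.75, 0.661, -0.0], [-0.0, 0.0, -1.0]]
ft_force: [1.7, -0.2, -0.3]
grip_width: 0.0
```

Run:
```python
from rig import *
from h import *
d={k:read_camera(k) for k in("scene","wrist","top")}
s=observe();d["s"]=s;pickle.dump(d,open("d11.pkl","wb"))
print(s["clock"],s["tool_pos"],s["eef_rot"].round(3))
T=d["top"]["color"][125:255,185:345];cv2.imwrite("pics/t11.png",cv2.resize(T,(720,585),interpolation=cv2.INTER_CUBIC))
cv2.imwrite("pics/w11.png",cv2.resize(d["wrist"]["color"],(800,600)))
S=d["scene"]["color"][170:225,225:305];cv2.imwrite("pics/s_11.png",cv2.resize(S,(800,550),interpolation=cv2.INTER_CUBIC))
```

```text
14.25 [ 505.94001105 -109.14240977  142.27008336] [[-0.655  0.756  0.001]
 [ 0.756  0.655 -0.   ]
 [-0.     0.    -1.   ]]
```

View pics/t11.png

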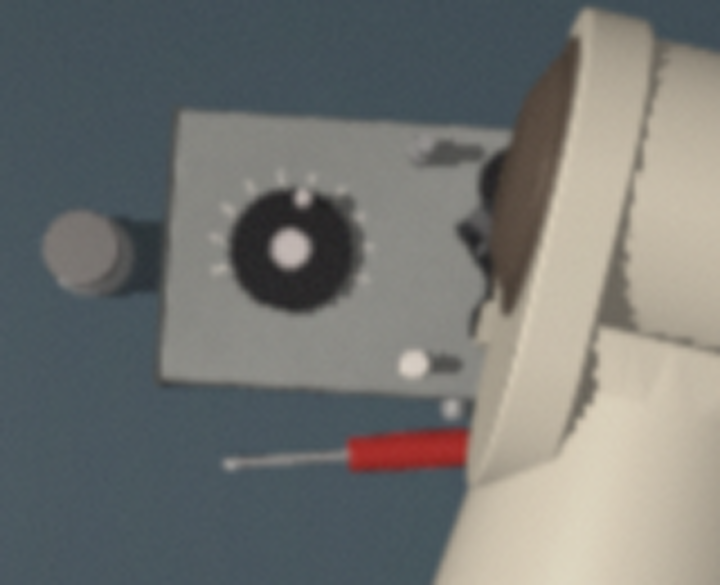

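View pics/w11.png

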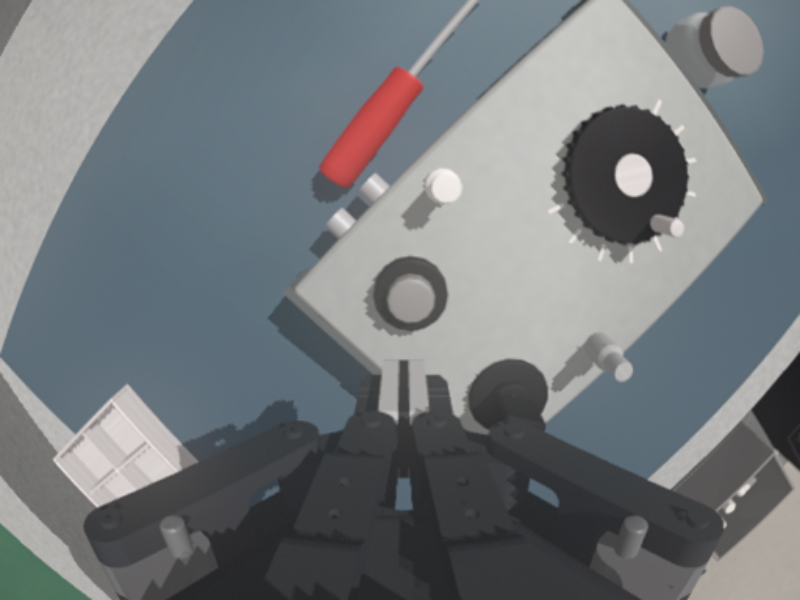

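View pics/s_11.png

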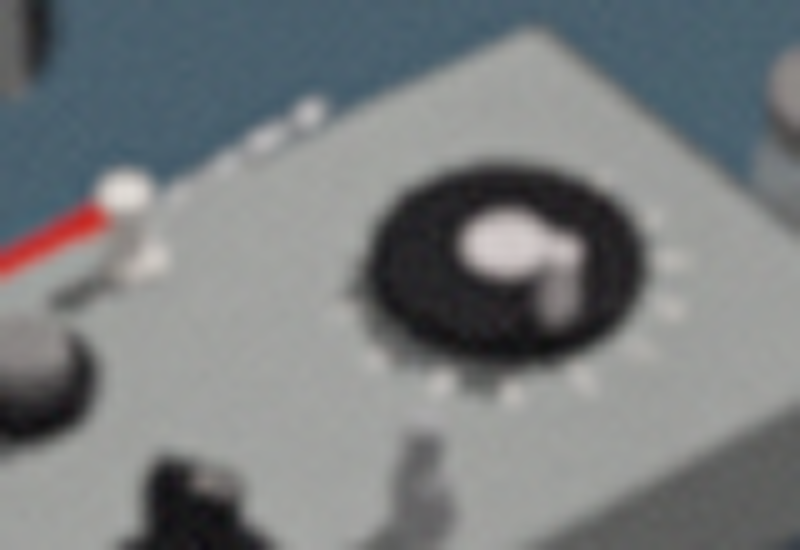

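Run:
```python
from h import *
d=pickle.load(open("d11.pkl","rb"));T=d["top"];W=d["wrist"]
tc=lambda a,b:(185+(a+.5)/4.5-.5,125+(b+.5)/4.5-.5)
p0=atz(T,*tc(241,237),96);p1=atz(T,*tc(303,198),96);c=atz(T,*tc(291,248),76)
print(p0,p1,np.hypot(*(p1-p0)[:2]),[np.degrees(np.arctan2(*(p-c)[[1,0]])) for p in(p0,p1)])
def wp(c,u,v,fish):
    z=c["depth"][v,u];r=ray(c,u,v,fish);r=r/-(np.array(c["orientation"]).T@r)[2];return np.array(c["xyz"])+r*z
k=.64
for a,b in((410,298),(400,290),(420,305),(410,315),(395,300),(425,295),(410,265),(440,290),(350,300)): print(a,b,wp(W,int(a*k),int(b*k),True).round(1))
m=[(wp(W,u,v,True)) for v in range(175,215) for u in range(240,290)]
m=np.array([q for q in m if 77<q[2]<90]);print(len(m),m.mean(0),m.min(0),m.max(0))
```

```text
[556.23290486  61.98657949  96.        ] [581.93576294  23.360757    96.        ] 46.3960243561969 [np.float64(82.56958633803794), np.float64(-13.990075170084236)]
410 298 [ 504.6 -106.7   82. ]
400 290 [ 497.9 -106.6   83.1]
420 305 [ 511.2 -106.6   81.9]
410 315 [ 510.8 -113.6   82.8]
395 300 [ 499.6 -113.5   81.9]
425 295 [509.4 -99.8  82.9]
410 265 [494.3 -95.2  71.2]
440 290 [515.6 -94.5  72.5]
350 300 [ 484.5 -135.5   60.6]
712 [ 505.10167833 -107.56600421   81.7524449 ] [ 493.15671729 -120.53826081   77.07475914] [518.17629397 -95.51805607  83.88961549]
```

Call:
{"name": "step_arm", "arguments": {
  "delta_pos": [
    [0.001, 0, 0.025],
    [0.0015, 0, 0.05],
    [0.0015, 0, 0.07],
    [0.0015, 0, 0.085],
    [0.0015, 0, 0.092]
  ],
  "rot": [
    [0, 0, 0],
    [0, 0, 0],
    [0, 0, 0],
    [0, 0, 0],
    [0, 0, 0]
  ],
  "claw": [-1, -1, -1, -1, -1]
}}

```text
clock: 14.88
tool_pos: [505.2, -106.6, 49.2]
eef_rot: [[-0.656, 0.755, -0.001], [0.755, 0.656, 0.0], [0.001, -0.0, -1.0]]
ft_force: [-0.5, -0.1, -0.1]
grip_width: -0.006
```

Call:
{"name": "step_arm", "arguments": {
  "delta_pos": [
    [0, 0, 0.001],
    [0, 0, 0.002],
    [0, 0, 0.003],
    [0, 0, 0.004],
    [0, 0, 0.005]
  ],
  "rot": [
    [0, 0, 0],
    [0, 0, 0],
    [0, 0, 0],
    [0, 0, 0],
    [0, 0, 0]
  ],
  "claw": [-1, -1, -1, -1, -1]
}}

```text
clock: 15.5
tool_pos: [505.6, -107.2, 45.4]
eef_rot: [[-0.656, 0.754, 0.001], [0.754, 0.656, 0.0], [-0.001, 0.001, -1.0]]
ft_force: [-1.1, 1.4, 2.9]
grip_width: -0.001
```

Call:
{"name": "step_arm", "arguments": {
  "delta_pos": [
    [0, 0, 0.001],
    [0, 0, 0.002],
    [0, 0, 0.003],
    [0, 0, 0.003],
    [0, 0, 0.003]
  ],
  "rot": [
    [0, 0, 0],
    [0, 0, 0],
    [0, 0, 0],
    [0, 0, 0],
    [0, 0, 0]
  ],
  "claw": [-1, -1, -1, -1, -1]
}}

```text
clock: 16.12
tool_pos: [505.7, -107.3, 43.0]
eef_rot: [[-0.656, 0.754, 0.001], [0.754, 0.656, -0.0], [-0.001, 0.001, -1.0]]
ft_force: [-1.4, 2.6, 9.6]
grip_width: 0.001
```

Run:
```python
from rig import *
from h import *
f=[]
for i in range(3):
    c=read_camera("wrist");s=observe();f.append(s["ft_force"])
print(s["clock"],s["tool_pos"],np.mean(f,0),np.array(f)[:,2])
cv2.imwrite("pics/w12.png",cv2.resize(c["color"][150:290,150:330],(720,560),interpolation=cv2.INTER_CUBIC))
def wp(c,u,v,fish):
    z=c["depth"][v,u];r=ray(c,u,v,fish);r=r/-(np.array(c["orientation"]).T@r)[2];return np.array(c["xyz"])+r*z
for v in range(210,246,2): print(v,[str(wp(c,u,v,True).round(0)) for u in (246,252,264,270)])
```

```text
16.275 [ 505.64035786 -107.25785764   42.94744475] [-0.61513051  2.52784592 10.40778248] [10.84294564 10.32106072 10.05934107]
210 ['[489. -98.  71.]', '[492. -96.  71.]', '[496. -91.  72.]', '[499. -90.  71.]']
212 ['[490. -98.  73.]', '[492. -96.  73.]', '[497. -92.  72.]', '[500. -90.  72.]']
214 ['[491. -99.  72.]', '[493. -97.  74.]', '[498. -93.  73.]', '[500. -91.  72.]']
216 ['[ 491. -100.   72.]', '[494. -98.  72.]', '[499. -94.  72.]', '[501. -92.  72.]']
218 ['[ 492. -101.   72.]', '[495. -99.  72.]', '[499. -95.  72.]', '[502. -93.  72.]']
220 ['[ 493. -102.   71.]', '[ 495. -100.   72.]', '[500. -95.  73.]', '[502. -93.  73.]']
222 ['[ 494. -103.   73.]', '[ 496. -100.   73.]', '[501. -96.  72.]', '[504. -95.  71.]']
224 ['[ 494. -103.   73.]', '[ 496. -101.   74.]', '[501. -97.  74.]', '[504. -95.  71.]']
226 ['[ 495. -104.   74.]', '[ 496. -101.   77.]', '[502. -97.  75.]', '[505. -96.  73.]']
228 ['[ 495. -104.   75.]', '[ 498. -102.   75.]', '[502. -98.  75.]', '[505. -96.  75.]']
230 ['[ 496. -105.   75.]', '[ 498. -103.   75.]', '[503. -99.  75.]', '[505. -97.  76.]']
232 ['[ 495. -104.   82.]', '[ 497. -101.   83.]', '[501. -97.  83.]', '[504. -96.  82.]']
234 ['[ 495. -104.   84.]', '[ 497. -102.   83.]', '[502. -98.  85.]', '[504. -96.  84.]']
236 ['[ 495. -103.   87.]', '[ 497. -102.   87.]', '[501. -97.  88.]', '[504. -96.  86.]']
238 ['[ 495. -103.   89.]', '[ 497. -101.   90.]', '[502. -98.  89.]', '[504. -96.  89.]']
240 ['[ 495. -103.   91.]', '[ 497. -101.   92.]', '[502. -98.  91.]', '[503. -96.  92.]']
242 ['[ 495. -103.   95.]', '[ 497. -101.   94.]', '[501. -97.  95.]', '[460. -54. 219.]']
244 ['[ 495. -103.   96.]', '[ 497. -102.   95.]', '[501. -98.  96.]', '[503. -96.  97.]']
```

View pics/w12.png

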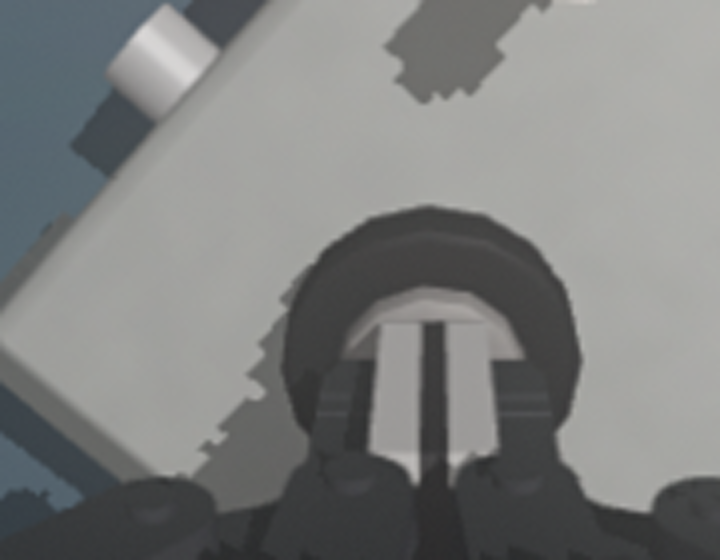

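Call:
{"name": "step_arm", "arguments": {
  "delta_pos": [
    [0, 0, -0.006],
    [0, 0, -0.02],
    [0, 0, -0.05],
    [0, 0, -0.09],
    [0, 0, -0.13]
  ],
  "rot": [
    [0, 0, 0],
    [0, 0, 0],
    [0, 0, 0],
    [0, 0, 0],
    [0, 0, 0]
  ],
  "claw": [-1, -1, -1, -1, -1]
}}

```text
clock: 16.9
tool_pos: [504.6, -107.4, 173.4]
eef_rot: [[-0.656, 0.754, -0.001], [0.754, 0.656, -0.0], [0.001, -0.001, -1.0]]
ft_force: [0.2, 0.1, 0.5]
grip_width: 0.001
```

Call:
{"name": "step_arm", "arguments": {
  "delta_pos": [
    [0.03, 0, 0],
    [0.06, 0, 0],
    [0.09, 0, 0],
    [0.1, 0, 0],
    [0.1, 0, 0]
  ],
  "rot": [
    [0, 0, 0],
    [0, 0, 0],
    [0, 0, 0],
    [0, 0, 0],
    [0, 0, 0]
  ],
  "claw": [-1, -1, -1, -1, -1]
}}

```text
clock: 17.52
tool_pos: [439.6, -31.8, 172.3]
eef_rot: [[-0.657, 0.754, 0.0], [0.754, 0.657, -0.0], [-0.001, 0.0, -1.0]]
ft_force: [0.8, 0.6, -0.2]
grip_width: 0.001
```

Run:
```python
from rig import *
from h import *
d={k:read_camera(k) for k in("scene","wrist","top")}
s=observe();print(s["clock"],s["tool_pos"],s["ft_force"])
cv2.imwrite("pics/w13.png",cv2.resize(d["wrist"]["color"],(800,600)))
S=d["scene"]["color"][150:270,185:345];cv2.imwrite("pics/s13.png",cv2.resize(S,(800,600),interpolation=cv2.INTER_CUBIC))
pickle.dump(d,open("d13.pkl","wb"))
```

```text
17.675 [440.00109631 -32.32267519 171.85533415] [-1.1000993  -0.53322111 -0.76064254]
```

View pics/w13.png

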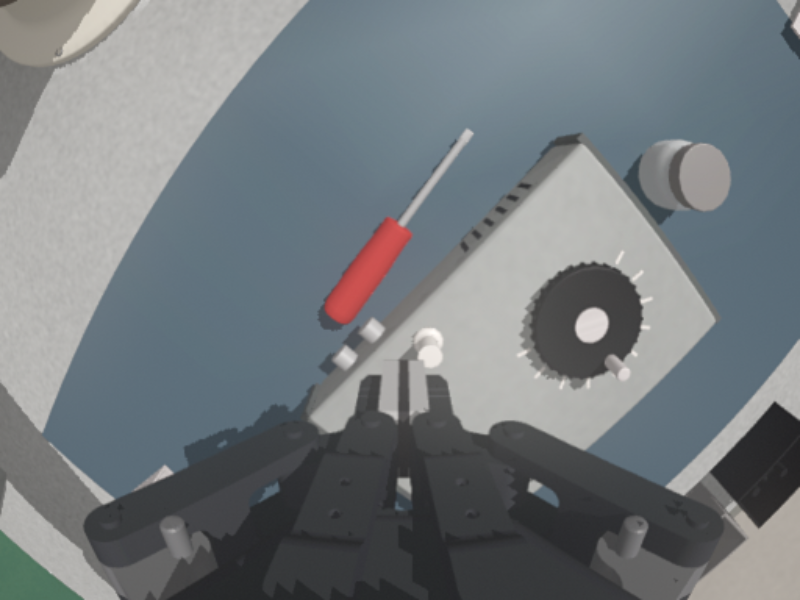

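View pics/s13.png

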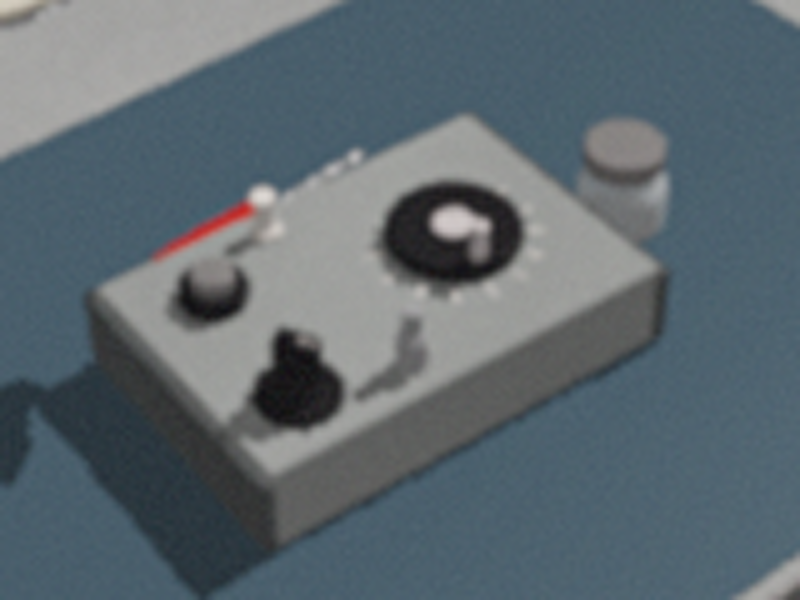

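```bash
python3 -c "
from rig import *
print(job_done())"
```

```text
the job is handed in; nothing more can be done
None
```

I pushed the dial four clicks clockwise from where it stood (second position to sixth) and then pressed the store button. The hand is well clear, and I handed the job in at about 17.7 s. No verdict was reported.

- **Dial:** in the top camera the peg turned about 96.6° and its top moved 46.4 mm (allowed 44.6–50.6 mm). That measurement is from before the button press. In later pictures the peg stood in the same place. I felt no more than about 1.5 N while pushing.
- **Button:** the wrist force rose to about 10 N and the button's top went from about 82 mm to about 75–76 mm. That means it was fully down, and it was held there for more than 0.15 s. In the last scene picture it looks up again; I did not measure its height then.
- **Other things:** in the last pictures the speed knob, socket, spacer, jar and hand screwdriver are where they started. I did not check the tray, tape roll and power driver again at the end; the arm stayed well above the bench throughout.

**Disagreement:** the fingertip was really about 33–38 mm higher than the reported TCP position. Camera depth suggested 38 mm and the button contact suggested about 33 mm. I found this before touching anything, checked it with a careful descent over bare console, and set all working heights from the cameras and the force reading instead.

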